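Hang the test hook on the bare stud

ROBOT

A 6-joint arm with a two-finger parallel gripper is mounted at the origin on the work surface. World frame = base frame: x ahead of the robot, y to its left, z up, the work surface at z = 0. Lengths are in mm, angles in degrees, forces in N, time in s.
With the tool pointing down it reaches from about 350 to 850 mm from the base axis. Payload 8.1 kg.
Tool frame: the origin (TCP) lies at the very end of the fingers, on their centre line; the grasp point (between the pads) lies 19 mm behind it; z points along the fingers, y is the direction in which the jaws open and shut (so a half turn about z gives the same grasp; the last joint's range is limited). The gripper opens to 85 mm and grips with 20 to 120 N. Pads are 22 mm wide; open, the fingers measure 114 mm over their backs; the gripper's body (76 mm by 85 mm) begins 54 mm behind the grasp point. The pads swing forward as they close: fully open they stand 13 mm farther back than shut.
Start: joints at [61.57, 7.471, 85.268, -0, 87.261, -4.893], TCP at [239.585, 550.095, 231.292] pointing down, gripper open.
Joint ranges: [-169.43, 169.43], [-51.17, 129.36], [1.28, 143.12], [-76.62, 256.62], [0, 156.53], [-152.29, 152.29]. Speed limits (degrees/s): [136.94, 136.94, 159.86, 180, 180, 180].

INTERFACE

Orientations are given as [roll, pitch, yaw] about the fixed x, y, z axes, in that order (R = Rz(yaw) Ry(pitch) Rx(roll)).
In Python, from bench import r gives the robot as it stands.
- The arm moves only by the shell command python3 -m jog 'ROWS' [OPENING] [FORCE]. ROWS is JSON, a list of rows, each a list of 6 numbers: the shift along the tool's x, y, z normalised to -1 to 1, where 1 is 0.25 m, then the turn, a rotation vector about the tool's x, y, z normalised to -1 to 1, where 1 is pi rad. In form: [[x, y, z, ax, ay, az], ...]. A call has 1 to 10 rows; each row is the pose to reach, as a shift and turn from the pose commanded when the call began, along the tool's axes at that moment, turning the shorter way round; what a row does not reach only later rows make up. A row lasts 1/10 s, in which the tool goes at most 50 mm and 8.59 degrees, less where a joint would pass 70% of its speed; a pose out of reach is approached as far as the arm can. A call with a number of a shift or a turn outside -1 to 1 is refused whole. A call with a gripper value outside its range is refused whole. OPENING is the opening, from 0 (shut) to 1 (fully open), set as the call begins (- or left out, the last holds). The fingers move at their own pace and stop on an object; FORCE is the grip in N (left out, the last holds). Time passes only in rows, so rows that repeat a pose let the fingers close. It gives the time, the measured TCP pose, the force and the opening at its end, in the units of the state.
- r.sense(): the state, without advancing time (a new reading comes with each control period).
- r.snapshot(name): name is "scene" or "top" or "wrist"; returns a dict with "pixels" (420x560x3 uint8, red, green, blue), "intrinsics" (3x3 intrinsics, pixels), "extrinsics" (4x4, takes a point from camera to world coordinates). Camera axes: x right, y down, z forward; pixel columns grow to the right and rows downward; lengths in mm; the calibration is good to about 2 mm. A picture is of the moment at which its call begins. There is no depth.
- r.hand_in(): hands the job in, once; it reports no verdict.
The state is a dict: "time": time; "joint_pos": joint angles; "qd": joint speeds; "joint_efforts": joint torques, N m; "tool_pos": TCP position; "tcp_rot": TCP orientation; "ft_force": force on the tool from outside, world axes, zero at the start; "wrist_torque": the same for the moment, N m; "finger_gap": finger opening in mm.
Only numpy, scipy, OpenCV 4.12 (cv2) and the standard library are available. Lean on these libraries where they do the work, as an engineer would, in place of code of your own. Each camera call takes 0.05 s, during which the arm holds its last target.

TASK

Clip the plunger-type test hook that lies on the counter onto the bare, slightly bent stud of the watering system's wiring board, ready for the meter: carry it with its plunger squeezed so that the hook is out, hold it level and bring the hook sideways round the stud, and draw it back with a light, steady pull until you feel the stud seated in the bend. Only then let the plunger go, so that the hook closes and hangs on the stud by its own grip. The stud is easily broken, so keep every touch gentle, and leave the other things on the counter where they are.

Things in the scene. Friction and masses are not known exactly. Their poses are not given: they have to be found in the camera images.
- clip: Black plastic plunger test hook (grabber clip, no lead), 48 g, 91 mm long. Origin on the barrel axis in the front face of the finger flange; x along the barrel to the hook, y to the hook's open side, z up. Lies level, axis 15 mm above the counter. In mm along x: flange 30 square -5 to 0, barrel 8 diameter 0 to 34, collar 30 square 34 to 38, nose 16 wide (y) 12 high (z) to a flat face at 60.
- thumb_pad (a point): Centre of the back face of the plunger's round thumb pad (26 diameter, 6 thick); axes as clip; x = -25 mm in the clip's frame at rest, -15 pressed. Grip from above over the pad's back and the flange's front, finger tips above the barrel: closing the fingers (25 to 15 mm) pushes the hook out, opening them lets the spring (6 to 10 N) draw it in. Fully pressed it meets a stop, so grip firmly.
- plunger (a joint): How far the plunger is pressed and the hook pushed out, m: 0 at rest (hook drawn in against the nose), 0.010 fully out, about 0.002 to 0.003 when the hook has closed with the stud in its bend.
- bend (a point): Centre of the steel hook's bend (3 mm wire), where the stud's axis lies when lodged; axes as clip; on the barrel axis, x = 60 mm at rest, 70 fully out. Seen from here, in mm: shank along y = -4.5, cross bar at x = 4.5 reaching to y = 6, lip from there back to x = 0.5, its outer side at y = 7.5. Fully out, the mouth between lip and nose face is 10.5 wide; the stud enters it from the +y side up to the shank.
- board: Plywood wiring board fixed flat on the counter, 100 (x) by 200 (y) by 12 mm thick, origin at the centre of its underside; x points from the row of posts to a grey fuse box (30 by 120 mm, top 43 mm above the counter, near face 15 mm beyond the origin). Three terminal posts in a row along y, 58 mm apart, at x = -25 mm, in any order: one bare, two with black rubber caps.
- post: The bare terminal post, fixed; origin at its foot on top of the board. Round black base, 40 mm in diameter narrowing to 24, 18 mm high; on it a steel nut 12 mm across, 4 mm high; out of this the bare steel stud, 6 mm in diameter, to 55 mm above the foot. The stud was knocked: it leans 7 to 13 degrees from its root (18 mm up), any way. A steady pull of 3 to 6 N is right to seat the hook; its plastic cracks at 10 N.
- stud (a point): Height at which the hook should take the stud, above the middle of the base: 38 mm above the foot of the post, 50 mm above the counter. The leaning stud itself passes 2 to 4.5 mm beside this point, in an unknown direction: it must be found by feel or by eye.
- capped_a: Terminal post whose stud is covered by a black rubber cap 14 to 19 mm in diameter, 46 mm high in all; fixed; origin at its foot on the board.
- capped_b: The second capped post, the same.
- watering_can: Red plastic watering can, 132 mm diameter, 180 mm high, spout along its x; origin under its centre. To be left alone.
- bucket: Small galvanised bucket, 158 mm over the rim, 140 mm high; origin under its centre. To be left alone.
- dibber: Stainless dibber with a wooden T handle, 195 mm long along its x, 22 mm thick, lying on the counter. To be left alone.
- green_pot: Green ceramic pot, 128 mm over the rim, 115 mm high; origin under its centre. To be left alone.
- clay_pot: Small clay pot, 72 mm over the rim, 64 mm high; origin under its centre. To be left alone.
- multimeter: Dark multimeter lying on its back, 150 by 75 by 45 mm; origin under its centre. To be left alone.
- trowel: Steel hand trowel lying on the counter, about 310 mm long along its x. To be left alone.
- seed_tin: Round seed tin, 66 mm diameter, 85 mm high; origin under its centre. To be left alone.
There are look-alikes about, which are no part of the job. Leave any blue or turquoise look-alike of the clip alone.

How it is judged:
By the outcome, as a careful person would: the job done as asked, in the order asked, and still so for the second after the job is handed in, with the robot touching nothing.
It also fails if it takes over 64 s, if anything falls off the work surface, if the arm or the gripper's body presses on something with over 40 N, if the wrist force passes 120 N, or if a joint passes its speed limit or range.

## Working session

There is one attempt and no reset: what is moved stays moved. The work goes in short steps, Python scripts to look and compute and a shell command to move; the robot and the scene stay as the last step left them, time stands still between calls to the robot, and variables do not carry over. Pictures are saved under pics/ and viewed, and the job is handed in when it is done.

```bash
ls -la; mkdir -p pics; python3 - <<'E'
from bench import r
import cv2,json,numpy as np
s=r.sense();print(s)
for n in ["scene","top","wrist"]:
    d=r.snapshot(n)
    cv2.imwrite(f"pics/{n}0.png",d["pixels"][:,:,::-1])
    np.savez(f"pics/{n}0.npz",**{k:np.array(v) for k,v in d.items()})
    print(n,np.round(d["intrinsics"],1).tolist(),np.round(d["extrinsics"],3).tolist())
E
```

```text
total 12
drwxr-xr-x  3 agent agent 4096 Dec  7 01:08 .
drwxr-xr-x 23 root  root  4096 Dec  7 01:08 ..
drwxr-xr-x  2 agent agent 4096 Dec  7 01:08 pics
{'time': 0.0, 'joint_pos': array([ 6.15715252e+01,  7.51516192e+00,  8.53306252e+01, -1.13689616e-03,
        8.72633245e+01, -4.89376569e+00]), 'qd': array([ 0.00095453,  0.01914529, -0.02465715, -0.0182659 ,  0.06446881,
       -0.05777949]), 'joint_efforts': array([-2.04269425e-03, -5.69417524e+01, -5.00540578e+01, -6.34327862e-04,
        1.52619526e-02, -1.64378821e-05]), 'tool_pos': array([239.30263945, 549.58971426, 230.23099678]), 'tcp_rot': array([-1.79891189e+02, -8.17678603e-03,  1.56465338e+02]), 'ft_force': array([-0.01836198,  0.49316449,  0.39601505]), 'wrist_torque': array([ 0.02553799,  0.01360867, -0.00517904]), 'finger_gap': 85.35279632119973}
scene [[516.4, 0.0, 278.8], [0.0, 516.4, 209.9], [0.0, 0.0, 1.0]] [[0.803, 0.478, -0.356, 1000.383], [0.596, -0.656, 0.463, -626.012], [-0.013, -0.584, -0.812, 1140.844], [0.0, 0.0, 0.0, 1.0]]
top [[456.7, 0.0, 284.7], [0.0, 456.7, 204.9], [0.0, 0.0, 1.0]] [[0.003, -0.995, 0.097, 412.486], [-1.0, -0.004, -0.014, 18.057], [0.014, -0.097, -0.995, 1210.194], [0.0, 0.0, 0.0, 1.0]]
wrist [[348.9, 0.0, 274.4], [0.0, 348.9, 204.7], [0.0, 0.0, 1.0]] [[0.399, 0.872, 0.285, 166.23], [0.917, -0.379, -0.125, 582.625], [-0.001, 0.311, -0.95, 372.259], [0.0, 0.0, 0.0, 1.0]]
```

View pics/scene0.png

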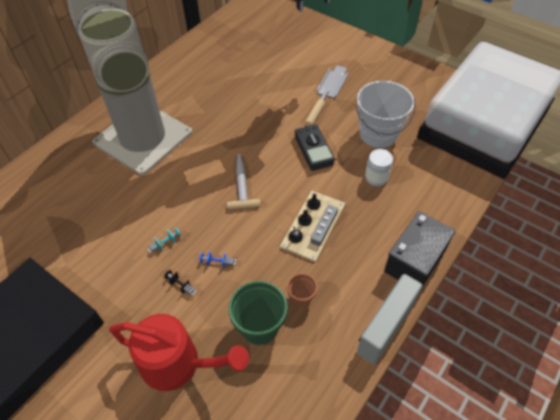

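View pics/top0.png

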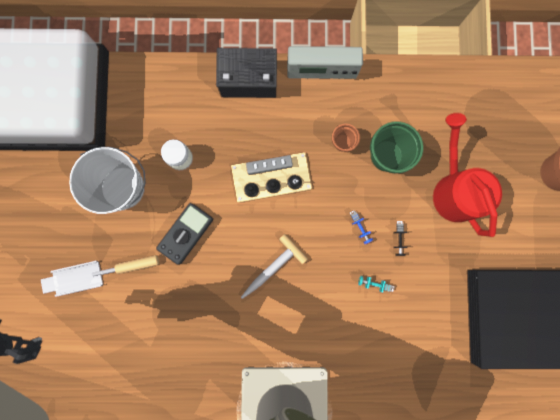

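View pics/wrist0.png

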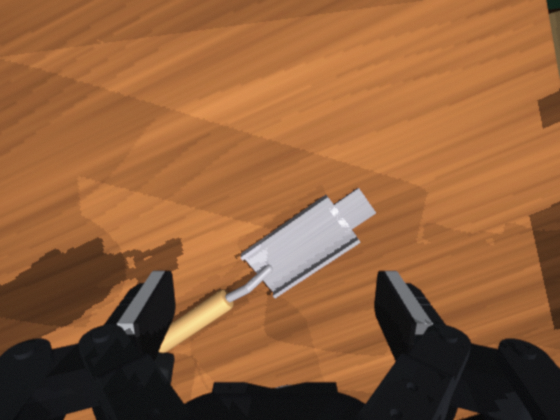

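```bash
python3 - <<'E'
import cv2,numpy as np
t=cv2.imread('pics/top0.png');s=cv2.imread('pics/scene0.png')
a=cv2.resize(t[200:300,340:440],(400,400),interpolation=cv2.INTER_CUBIC)
b=cv2.resize(t[140:220,220:320],(400,320),interpolation=cv2.INTER_CUBIC)
c=cv2.resize(s[240:320,150:250],(400,320),interpolation=cv2.INTER_CUBIC)
d=cv2.resize(s[185:265,270:370],(400,320),interpolation=cv2.INTER_CUBIC)
L=np.vstack([a[:280],c]);R=np.vstack([b[:280],d])
cv2.imwrite('pics/crop0.png',np.hstack([L,R]))
E
```

```text
(no output)
```

View pics/crop0.png

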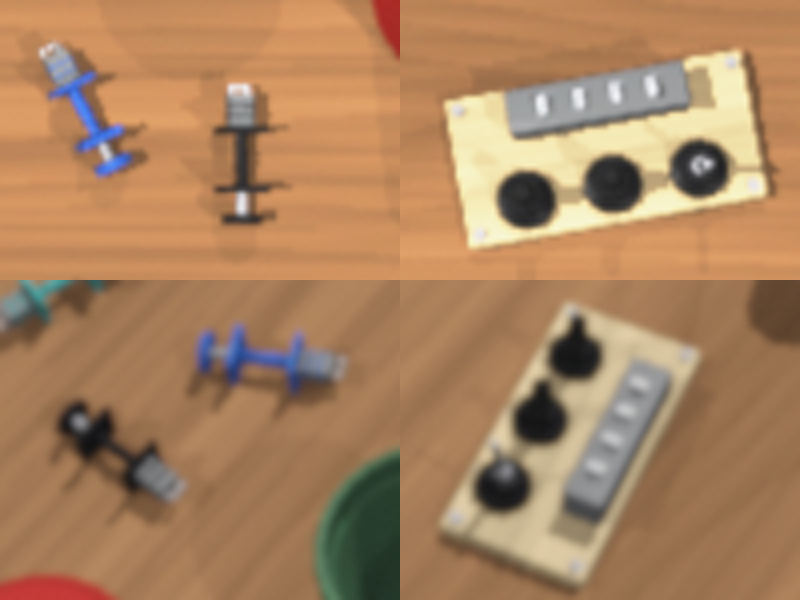

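```bash
cat > h.py <<'E'
import cv2,numpy as np
from scipy.spatial.transform import Rotation as R
def load(n):
    d=np.load(f'pics/{n}.npz');return d['pixels'],d['intrinsics'],d['extrinsics']
def snap(r,cam,n):
    d=r.snapshot(cam);cv2.imwrite(f"pics/{n}.png",d["pixels"][:,:,::-1])
    np.savez(f"pics/{n}.npz",**{k:np.array(v) for k,v in d.items()});return load(n)
def ray(K,E,uv):
    d=E[:3,:3]@np.linalg.solve(K,[uv[0],uv[1],1.]);return E[:3,3],d/np.linalg.norm(d)
def plane(K,E,uv,z):
    o,d=ray(K,E,uv);return o+d*(z-o[2])/d[2]
def proj(K,E,p):
    q=E[:3,:3].T@(np.asarray(p,float)-E[:3,3]);return (K@q)[:2]/q[2]
def tri(rays):
    A=np.zeros((3,3));b=np.zeros(3)
    for o,d in rays:
        P=np.eye(3)-np.outer(d,d);A+=P;b+=P@o
    p=np.linalg.solve(A,b);return p,[np.linalg.norm((np.eye(3)-np.outer(d,d))@(p-o)) for o,d in rays]
def tool(s):
    return R.from_euler('xyz',s['tcp_rot'],degrees=True),np.array(s['tool_pos'])
def go(s,p,rpy=None):
    """row numbers from measured pose to target"""
    T,t=tool(s);sh=T.inv().apply(np.array(p)-t)/250
    rv=np.zeros(3) if rpy is None else (T.inv()*R.from_euler('xyz',rpy,degrees=True)).as_rotvec()/np.pi
    print('row',np.round(sh,4).tolist(),np.round(rv,4).tolist())
E
python3 - <<'E'
from h import *
px,K,E=load('top0')
for n,uv,z in [('tip',(400,222),15),('pad',(400,254.5),15),('barrel',(400.5,240),15),('bare base',(295,182),30),('capB',(273,186),58),('capC',(251.5,189.5),58),
 ('corner TL',(231.5,165),12),('TR',(306,153),12),('BR',(312,189),12),('BL',(237,202),12)]:
    print(n,np.round(plane(K,E,uv,z),1))
px,K,E=load('scene0')
for n,uv,z in [('tip',(194.5,292),15),('pad',(168,274.5),15),('bare',(295,236),30)]:
    print(n,np.round(plane(K,E,uv,z),1))
E
```

```text
tip [ 484.6 -302.2   15. ]
pad [ 399.6 -300.3   15. ]
barrel [ 437.4 -302.5   15. ]
bare base [587.1 -25.3  30. ]
capB [572.4  31.7  58. ]
capC [563.2  86.3  58. ]
corner TL [634.5 142.7  12. ]
TR [668.  -55.2  12. ]
BR [571.3 -71.   12. ]
BL [535.8 126.8  12. ]
tip [ 487.2 -300.3   15. ]
pad [ 402.  -303.4   15. ]
bare [595.2 -34.4  30. ]
```

Candidates for the clip in the top view are black at (400,238), blue at (361,227) and turquoise at (377,284). The black one fits the description, and the crop shows a black flange, barrel and collar, with the nose and hook towards +x. For the bare post, the three in the top view are at (294,181), (273,185) and (251,189). The crop shows a nut and stud on (294,181) and rubber caps on the other two, so that is the bare one.

I'll look at the stud first.

```bash
python3 - <<'E'
from bench import r
from h import *
s=r.sense()
go(s,(340,320,200),(180,0,90)); go(s,(540,-25,150),(180,0,90))
E
```

```text
row [-0.736, -0.6815, 0.1228] [-0.0004, 0.0002, 0.3692]
row [-2.0205, -1.6269, 0.324] [-0.0004, 0.0002, 0.3692]
```

```bash
python3 -m jog '[[-1,-0.8,0.15,0,0,0.3692],[-1,-0.8,0.15,0,0,0.3692],[-1,-0.8,0.15,0,0,0.3692],[-1,-0.8,0.15,0,0,0.3692],[-1,-0.8,0.15,0,0,0.3692],[-1,-0.8,0.15,0,0,0.3692],[-1,-0.8,0.15,0,0,0.3692],[-1,-0.8,0.15,0,0,0.3692],[-1,-0.8,0.15,0,0,0.3692]]' 0.6
python3 - <<'E'
from bench import r
from h import *
s=r.sense()
go(s,(540,-25,150),(180,0,90))
E
```

```text
time: 1.05
tool_pos: [389.1, 266.0, 193.5]
tcp_rot: [-180.0, 0.0, 89.8]
ft_force: [0.5, 0.4, -0.7]
finger_gap: 51.2
row [-1.1617, 0.6078, 0.1739] [-0.0002, 0.0001, -0.0012]
```

```bash
python3 -m jog '[[-1,0.6,0.17,0,0,0],[-1,0.6,0.17,0,0,0],[-1,0.6,0.17,0,0,0],[-1,0.6,0.17,0,0,0],[-1,0.6,0.17,0,0,0],[-1,0.6,0.17,0,0,0],[-1,0.6,0.17,0,0,0],[-1,0.6,0.17,0,0,0]]' 
python3 - <<'E'
from bench import r
from h import *
s=r.sense()
go(s,(540,-25,150),(180,0,90))
snap(r,'wrist','w1')
E
```

```text
time: 1.85
tool_pos: [538.8, 16.8, 150.7]
tcp_rot: [-179.9, -0.0, 90.1]
ft_force: [-0.4, 0.4, -0.6]
finger_gap: 51.4
row [-0.1671, 0.0044, 0.0026] [-0.0005, -0.0002, 0.0005]
```

View pics/w1.png

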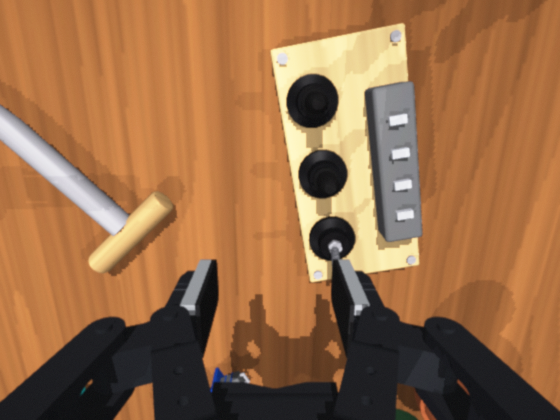

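```bash
python3 -m jog '[[-0.2,0.05,0.1,0,0,0],[-0.28,0.1,0.2,0,0,0],[-0.28,0.1,0.2,0,0,0],[-0.28,0.1,0.2,0,0,0],[-0.28,0.1,0.2,0,0,0]]' 
python3 - <<'E'
from bench import r
from h import *
snap(r,'wrist','w2')
E
python3 -m jog '[[0,0.2,0,0,0,0],[0,0.25,0,0,0,0],[0,0.25,0,0,0,0],[0,0.25,0,0,0,0],[0,0.25,0,0,0,0]]' 
python3 - <<'E'
from bench import r
from h import *
snap(r,'wrist','w3')
a=cv2.imread('pics/w2.png')[100:340,160:440];b=cv2.imread('pics/w3.png')[100:340,120:400]
cv2.imwrite('pics/w23.png',cv2.resize(np.hstack([a,b]),None,fx=1.4,fy=1.4))
E
```

```text
time: 2.4
tool_pos: [564.3, -51.4, 102.5]
tcp_rot: [179.9, -0.0, 90.1]
ft_force: [-0.1, -0.2, 0.5]
finger_gap: 51.3
time: 2.95
tool_pos: [626.1, -52.6, 102.2]
tcp_rot: [180.0, 0.0, 90.1]
ft_force: [0.4, 0.4, 0.3]
finger_gap: 50.9
```

View pics/w23.png

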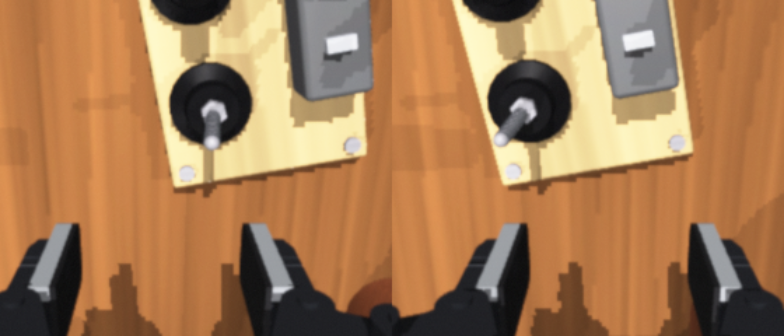

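```bash
python3 - <<'E'
from h import *
o=[]
for n,(x,y) in [('w2',(275,140)),('w3',(180,135))]:
    c=cv2.imread(f'pics/{n}.png')[y:y+75,x:x+70]
    c=cv2.resize(c,(390,418),interpolation=cv2.INTER_NEAREST)
    for i in range(0,70,10): cv2.putText(c,str(x+i),(int(i*5.57),10),0,.35,(0,0,255),1);cv2.line(c,(int(i*5.57),0),(int(i*5.57),5),(0,0,255))
    for i in range(0,75,10): cv2.putText(c,str(y+i),(0,int(i*5.57)+4),0,.35,(0,0,255),1)
    o.append(c)
cv2.imwrite('pics/z23.png',np.hstack(o))
E
```

```text
(no output)
```

View pics/z23.png

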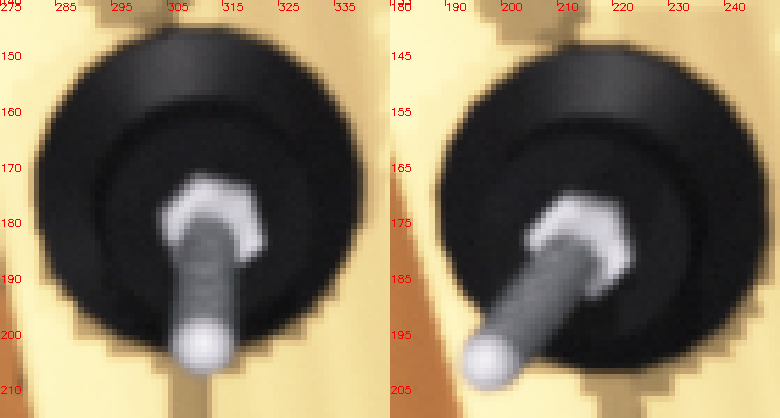

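```bash
python3 - <<'E'
from h import *
_,K,E2=load('w2');_,_,E3=load('w3')
o=.0
for n,a,b,z in [('tip',(311.3,201.4),(197.2,199.3),66),('base',(310.3,173.7),(218,172),12),('nut',(312.7,178.6),(215.5,177.5),34)]:
    p,e=tri([ray(K,E2,a),ray(K,E3,b)]);print(n,p.round(1),np.round(e,2),plane(K,E2,a,z).round(1),plane(K,E3,b,z).round(1))
E
```

```text
tip [584.5 -27.7  63.9] [0.01 0.01] [584.2 -27.   66. ] [585. -27.  66.]
base [588.5 -23.5  15.7] [0.03 0.03] [588.9 -24.3  12. ] [587.9 -24.4  12. ]
nut [588.8 -24.   28.2] [0.24 0.24] [588.2 -22.3  34. ] [589.8 -22.9  34. ]
```

```bash
python3 - <<'E'
from bench import r
from h import *
s=r.sense()
go(s,(440,-330,125),(180,0,90))
E
```

```text
row [-1.1086, -0.7449, -0.0918] [0.0003, 0.0001, 0.0002]
```

```bash
python3 -m jog '[[-0.1,-0.1,-0.1,0,0,0],[-1,-0.74,-0.1,0,0,0],[-1,-0.74,-0.1,0,0,0],[-1,-0.74,-0.1,0,0,0],[-1,-0.74,-0.1,0,0,0],[-1,-0.74,-0.1,0,0,0],[-1,-0.74,-0.1,0,0,0],[-1,-0.74,-0.1,0,0,0],[-1,-0.74,-0.1,0,0,0],[-1,-0.74,-0.1,0,0,0]]' 
python3 - <<'E'
from bench import r
from h import *
snap(r,'wrist','w4')
E
```

```text
time: 4.0
tool_pos: [441.9, -302.3, 126.5]
tcp_rot: [180.0, -0.0, 90.0]
ft_force: [0.6, 0.8, -0.2]
finger_gap: 51.2
```

View pics/w4.png

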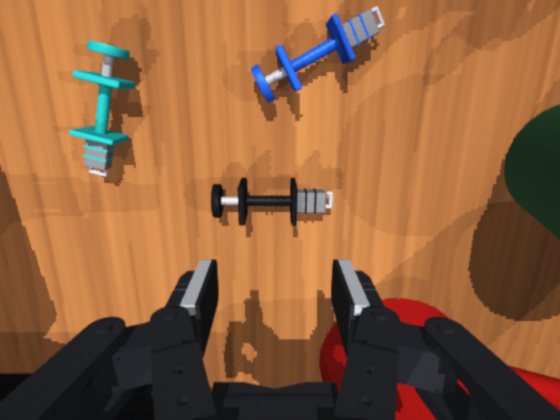

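```bash
python3 - <<'E'
from h import *
px,K,E=load('w4')
c=px[170:235,195:345]
cv2.imwrite('pics/z4.png',cv2.resize(c[:,:,::-1],None,fx=5,fy=5,interpolation=cv2.INTER_NEAREST))
for n,uv in [('padback',(211,201)),('tip',(333,201)),('flangefront',(247,201)),('collarfront',(298,201))]:
    print(n,plane(K,E,uv,15).round(1))
px,K,E=load('top0')
for uv,z in [((435,197),90),((487,237),100),((457,120),150),((500,200),90)]: print(plane(K,E,uv,z).round())
E
```

```text
padback [ 393.7 -301.4   15. ]
tip [ 486.7 -301.3   15. ]
flangefront [ 421.1 -301.4   15. ]
collarfront [ 460.  -301.4   15. ]
[ 542. -371.   90.]
[ 444. -492.  100.]
[ 721. -408.  150.]
[ 536. -533.   90.]
```

View pics/z4.png

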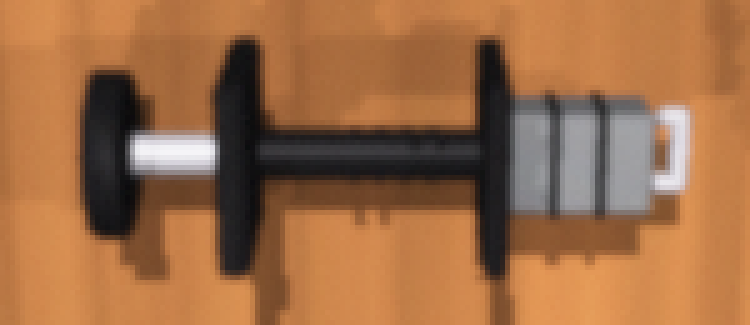

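```bash
python3 -m jog '[[0,-0.134,0.1,0,0,0],[0,-0.134,0.32,0,0,0],[0,-0.134,0.32,0,0,0],[0,-0.134,0.32,0,0,0],[0,-0.134,0.32,0,0,0]]' 0.47
python3 - <<'E'
from bench import r
from h import *
snap(r,'wrist','w5')
s=r.sense();go(s,(408.3,-301.3,20.5),(180,0,90))
E
```

```text
time: 4.55
tool_pos: [409.6, -303.6, 48.3]
tcp_rot: [179.9, 0.1, 90.1]
ft_force: [-0.0, -1.1, 0.9]
finger_gap: 40.3
row [0.0113, -0.0069, 0.113] [0.0009, 0.0008, 0.0004]
```

View pics/w5.png

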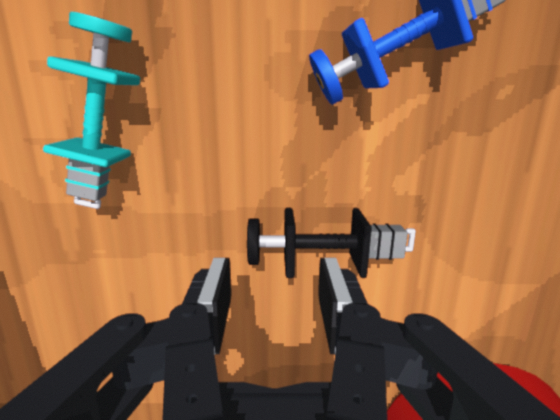

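```bash
python3 - <<'E'
from h import *
px,K,E=load('w5')
for n,uv in [('padback',(247.5,241)),('tip',(414,239)),('flangefront',(295,241)),('noseend',(407,241))]:
    print(n,plane(K,E,uv,15).round(1))
c=px[200:290,235:425]
cv2.imwrite('pics/z5.png',cv2.resize(c[:,:,::-1],None,fx=4,fy=4,interpolation=cv2.INTER_NEAREST))
E
```

```text
padback [ 395.1 -301.    15. ]
tip [ 486.1 -299.7   15. ]
flangefront [ 421.1 -300.9   15. ]
noseend [ 482.4 -300.9   15. ]
```

View pics/z5.png

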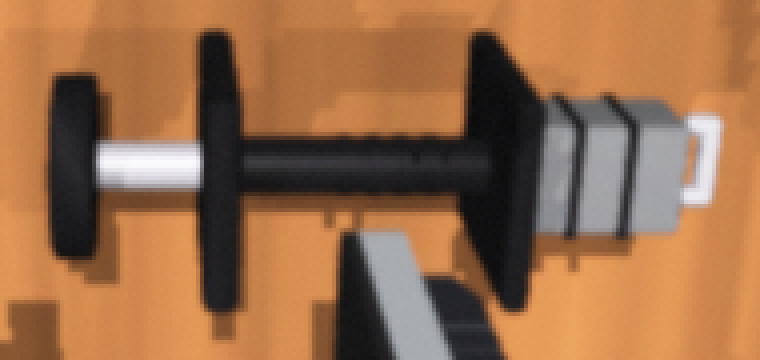

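```bash
python3 -m jog '[[0.011,-0.005,0.06,0,0,0],[0.011,-0.005,0.113,0,0,0],[0.011,-0.005,0.113,0,0,0],[0.011,-0.005,0.113,0,0,0],[0.011,-0.005,0.113,0,0,0]]' 
python3 - <<'E'
from bench import r
from h import *
snap(r,'wrist','w6')
s=r.sense();print(s['tool_pos'],s['ft_force'])
E
```

```text
time: 5.1
tool_pos: [407.1, -300.7, 18.7]
tcp_rot: [180.0, 0.0, 90.0]
ft_force: [-1.0, -0.3, 0.4]
finger_gap: 40.0
[ 407.04872725 -300.68693392   18.67849699] [ 0.90914275 -0.55660998  0.29042816]
```

View pics/w6.png

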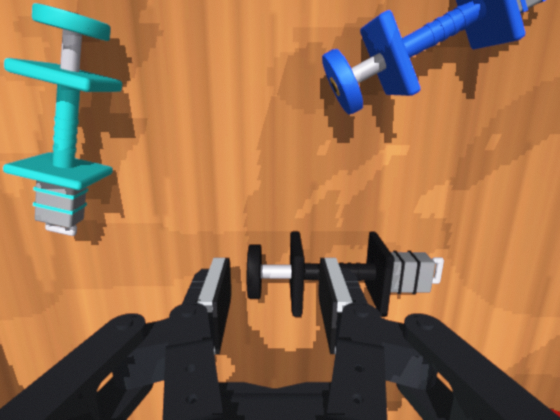

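```bash
python3 -m jog '[[0,0.004,-0.006,0,0,0],[0,0.004,-0.006,0,0,0],[0,0.004,-0.006,0,0,0],[0,0.004,-0.006,0,0,0],[0,0.004,-0.006,0,0,0],[0,0.004,-0.006,0,0,0],[0,0.004,-0.006,0,0,0]]' 0 60
python3 - <<'E'
from bench import r
from h import *
snap(r,'wrist','w7')
s=r.sense();print(s['tool_pos'],s['ft_force'],s['finger_gap'])
E
```

```text
time: 5.85
tool_pos: [408.3, -300.9, 20.6]
tcp_rot: [179.9, 0.1, 90.0]
ft_force: [-1.5, 1.5, 5.5]
finger_gap: 12.6
[ 408.32338883 -300.95618446   20.58646908] [-1.05114895  0.94564684  5.9018146 ] 12.188080337550907
```

View pics/w7.png

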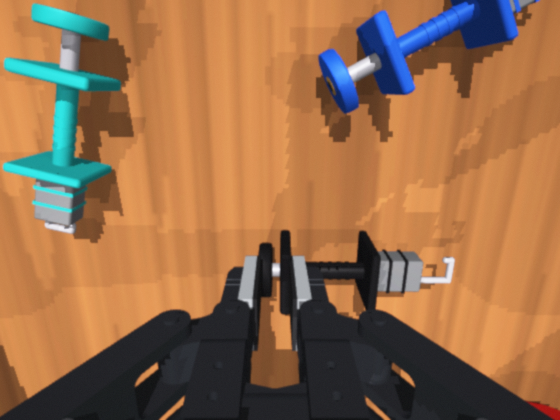

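```bash
python3 -m jog '[[0,0,-0.01,0,0,0],[0,0,-0.05,0,0,0],[0,0,-0.12,0,0,0],[0,0,-0.2,0,0,0],[0,0,-0.3,0,0,0],[0,0,-0.3,0,0,0],[0,0,-0.3,0,0,0],[0,0,-0.3,0,0,0]]' 
python3 - <<'E'
from bench import r
from h import *
snap(r,'wrist','w8');snap(r,'scene','s8')
c=cv2.imread('pics/s8.png')[200:340,120:300];cv2.imwrite('pics/s8c.png',cv2.resize(c,None,fx=4,fy=4,interpolation=cv2.INTER_CUBIC))
for i in range(4):
    s=r.sense();print(s['tool_pos'],s['ft_force'],s['finger_gap'],s['wrist_torque'])
E
```

```text
time: 6.7
tool_pos: [407.2, -299.9, 93.8]
tcp_rot: [-179.9, -0.1, 90.0]
ft_force: [-0.1, 0.4, -0.8]
finger_gap: 12.3
[ 406.99108966 -299.71998563   93.34827272] [ 0.1192418  -0.65710012  0.11788868] 12.339477648559216 [ 0.03710424 -0.00199477 -0.00331565]
[ 406.99108966 -299.71998563   93.34827272] [ 0.1192418  -0.65710012  0.11788868] 12.339477648559216 [ 0.03710424 -0.00199477 -0.00331565]
[ 406.99108966 -299.71998563   93.34827272] [ 0.1192418  -0.65710012  0.11788868] 12.339477648559216 [ 0.03710424 -0.00199477 -0.00331565]
[ 406.99108966 -299.71998563   93.34827272] [ 0.1192418  -0.65710012  0.11788868] 12.339477648559216 [ 0.03710424 -0.00199477 -0.00331565]
```

View pics/w8.png

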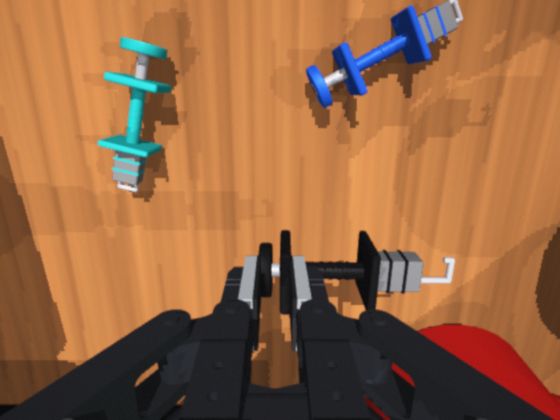

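View pics/s8c.png

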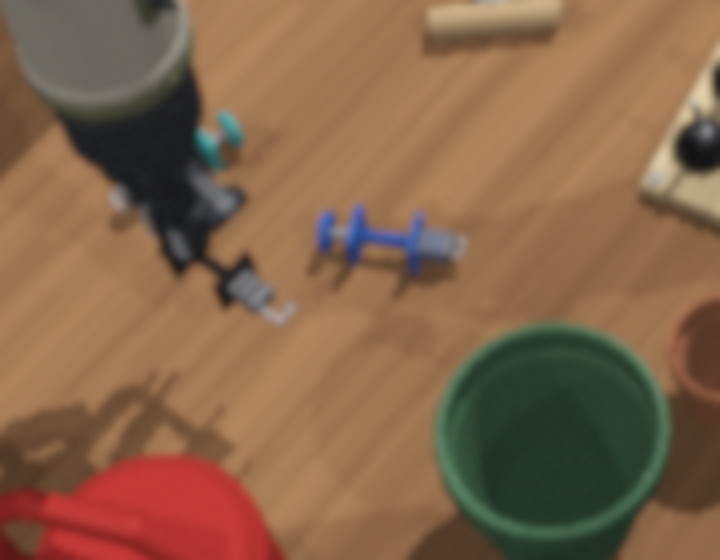

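```bash
python3 - <<'E'
from h import *
px,K,E=load('w7')
px8,K,E8=load('w8')
o=[]
for p in (px,px8):
    c=p[225:325,290:460][:,:,::-1]
    o.append(cv2.resize(c,None,fx=4,fy=4,interpolation=cv2.INTER_NEAREST)[:300])
cv2.imwrite('pics/z78.png',np.vstack(o))
for n,uv in [('flangefront',(292,270)),('collar front',(378,271)),('noseendshank',(420,281)),('crossbar outer',(453.5,262))]:
    print(n,plane(K,E,uv,15).round(1))
print(E[:3,3],E8[:3,3])
E
```

```text
flangefront [ 416.9 -301.    15. ]
collar front [ 457.7 -301.5   15. ]
noseendshank [ 478.3 -306.8   15. ]
crossbar outer [ 492.7 -296.7   15. ]
[ 408.42328091 -219.88631368  162.42859257] [ 407.58306186 -219.0924319   235.7448716 ]
```

View pics/z78.png

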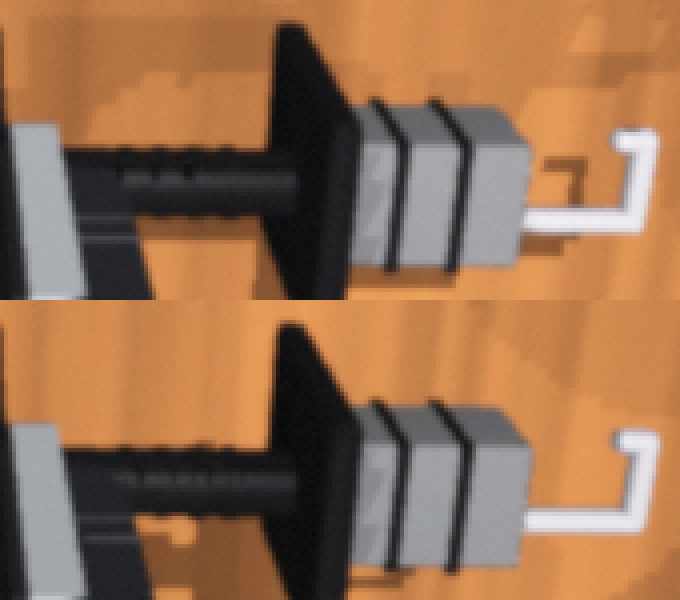

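```bash
python3 -m jog '[[0.2,0.05,0,0,0,0],[0.4,0.18,0,0,0,0],[0.6,0.28,0,0,0,0],[0.8,0.36,0,0,0,0],[0.95,0.41,0,0,0,0],[1,0.42,0,0,0,0],[1,0.42,0,0,0,0],[1,0.42,0,0,0,0]]' 
python3 - <<'E'
from bench import r
from h import *
snap(r,'wrist','w9')
s=r.sense();print(s['tool_pos'],s['ft_force'],s['finger_gap']);go(s,(512.7,-50,75),(180,0,90))
E
```

```text
time: 7.6
tool_pos: [512.1, -50.1, 93.6]
tcp_rot: [-179.9, 0.0, 90.1]
ft_force: [-0.3, -1.4, 0.5]
finger_gap: 12.7
[512.03828303 -50.79438835  93.80417766] [ 0.18277466 -0.98137913 -0.58097814] 12.33221987955632
row [0.0032, 0.0028, 0.0752] [-0.0005, 0.0001, 0.0001]
```

View pics/w9.png

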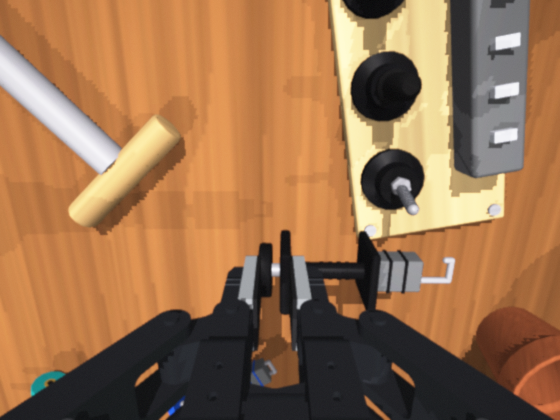

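```bash
python3 -m jog '[[0,0,0.05,0,0,0],[0,0,0.11,0,0,0],[0,0,0.15,0,0,0],[0,0,0.152,0,0,0],[0,0,0.152,0,0,0],[0,0,0.152,0,0,0]]' 
python3 - <<'E'
from bench import r
from h import *
px,K,E=snap(r,'wrist','w10')
s=r.sense();print(s['tool_pos'],s['ft_force'],s['finger_gap'])
print(E[:3,3])
_,_,E7=load('w7')
c=px[190:300,330:470][:,:,::-1]
cv2.imwrite('pics/z10.png',cv2.resize(c,None,fx=5,fy=5,interpolation=cv2.INTER_NEAREST))
E
```

```text
time: 8.25
tool_pos: [513.0, -50.5, 56.9]
tcp_rot: [180.0, 0.0, 90.0]
ft_force: [-0.1, -0.1, 0.1]
finger_gap: 12.6
[513.22076545 -50.49820537  57.12991912] [ 0.25990784 -0.68963806  0.30596752] 12.528177302785242
[513.20771546  30.39966302 198.79323226]
```

View pics/z10.png

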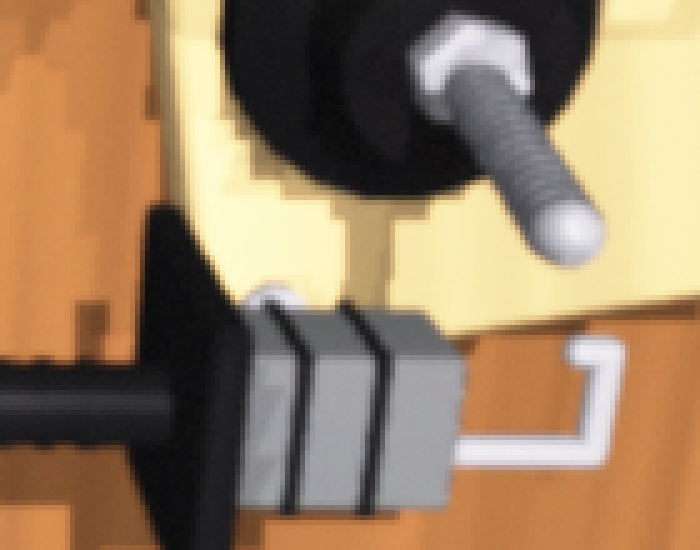

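```bash
python3 - <<'E'
from h import *
px,K,E=load('w10'); z=51.4
f=lambda u,v:(330+u/5-.1,190+v/5-.1)
tip=plane(K,E,f(568,235),65.0); root=plane(K,E,f(470,78),34)
st=root+(tip-root)*(z-34)/(31.0)
sh=plane(K,E,f(520,450),z); cb=plane(K,E,f(603,402),z); nose=plane(K,E,f(460,450),z)
lip=plane(K,E,f(567,352),z);lipo=plane(K,E,f(595,338),z)
print('tip',tip.round(1),'root',root.round(1),'stud@z',st.round(1))
print('shank',sh.round(1),'cross',cb.round(1),'nose',nose.round(1),'lipend',lip.round(1),'lip outer',lipo.round(1))
bx=cb[0]-4.5;by=sh[1]+4.5
print('bend',bx,by,'stud rel bend',st[0]-bx,st[1]-by)
E
```

```text
tip [583.6 -27.5  65. ] root [587.5 -24.   34. ] stud@z [585.3 -26.   51.4]
shank [589.5 -55.7  51.4] cross [596.6 -50.6  51.4] nose [583.8 -55.7  51.4] lipend [592.4 -45.3  51.4] lip outer [594.8 -43.9  51.4]
bend 592.1186501460918 -51.23176483754387 stud rel bend -6.812615231075938 25.253508437117812
```

```bash
python3 -m jog '[[0.01,-0.0092,0.004,0,0,0],[0.03,-0.0092,0.004,0,0,0],[0.05,-0.0092,0.004,0,0,0],[0.05,-0.0092,0.004,0,0,0],[0.05,-0.0092,0.004,0,0,0],[0.05,-0.0092,0.004,0,0,0]]' 
python3 - <<'E'
from bench import r
from h import *
px,K,E=snap(r,'wrist','w11')
s=r.sense();print(s['tool_pos'],s['ft_force'],s['finger_gap'])
print(E[:3,3])
c=px[190:300,350:470][:,:,::-1]
cv2.imwrite('pics/z11.png',cv2.resize(c,None,fx=5,fy=5,interpolation=cv2.INTER_NEAREST))
E
```

```text
time: 8.9
tool_pos: [510.5, -37.8, 55.6]
tcp_rot: [180.0, 0.0, 90.0]
ft_force: [-0.2, 0.2, -0.2]
finger_gap: 12.8
[510.45301186 -37.87442211  55.55998624] [ 0.62058721  0.83009062 -1.33019987] 12.619999594538726
[510.67094447  43.10829982 197.49874359]
```

View pics/z11.png

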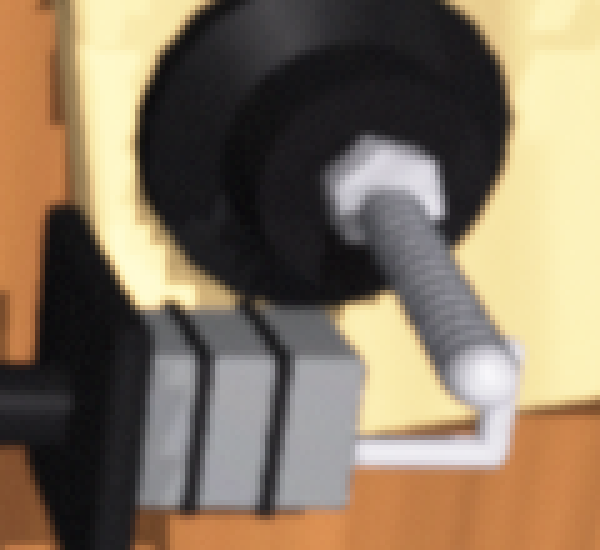

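```bash
python3 - <<'E'
from h import *
px,K,E=load('w11'); z=50.1
f=lambda u,v:(350+u/5-.1,190+v/5-.1)
tip=plane(K,E,f(484,372),65.0); root=plane(K,E,f(392,200),34)
st=root+(tip-root)*(z-34)/(31.0)
sh=plane(K,E,f(420,450),z); cb=plane(K,E,f(502,402),z)
print('tip',tip.round(1),'root',root.round(1),'stud@z',st.round(1))
bx=cb[0]-4.5;by=sh[1]+4.5
print('bend',bx,by,'stud rel bend',st[0]-bx,st[1]-by, proj(K,E,st))
E
```

```text
tip [583.5 -26.8  65. ] root [588.3 -23.8  34. ] stud@z [585.8 -25.3  50.1]
bend 589.4377686890281 -38.47180944249697 stud rel bend -3.595109666134249 13.122538349633565 [437.04417568 246.24780671]
```

```bash
python3 -m jog '[[0,0.0036,0,0,0,0],[0,0.0036,0,0,0,0],[0.004,0.0036,0,0,0,0],[0.008,0.0036,0,0,0,0],[0.012,0.0036,0,0,0,0],[0.016,0.0036,0,0,0,0],[0.016,0.0036,0,0,0,0],[0.016,0.0036,0,0,0,0]]' 
python3 -m jog '[[0.004,0,0,0,0,0],[0.008,0,0,0,0,0],[0.012,0,0,0,0,0],[0.016,0,0,0,0,0],[0.016,0,0,0,0,0],[0.016,0,0,0,0,0]]' 
python3 - <<'E'
from bench import r
from h import *
px,K,E=snap(r,'wrist','w12')
s=r.sense();print(s['tool_pos'],s['ft_force'],s['finger_gap'])
print(E[:3,3])
c=px[190:300,350:470][:,:,::-1]
cv2.imwrite('pics/z12.png',cv2.resize(c,None,fx=5,fy=5,interpolation=cv2.INTER_NEAREST))
E
```

```text
time: 9.75
tool_pos: [511.3, -33.8, 55.6]
tcp_rot: [-180.0, 0.0, 90.0]
ft_force: [-0.7, -0.2, -0.7]
finger_gap: 12.7
time: 10.35
tool_pos: [511.3, -29.8, 55.6]
tcp_rot: [-180.0, 0.0, 90.0]
ft_force: [-0.6, -0.3, -0.2]
finger_gap: 12.7
[511.31715595 -29.84212922  55.55620587] [ 0.13779238 -0.47296869 -0.92208568] 12.5700759130887
[511.53634224  51.10620714 197.45433835]
```

View pics/z12.png

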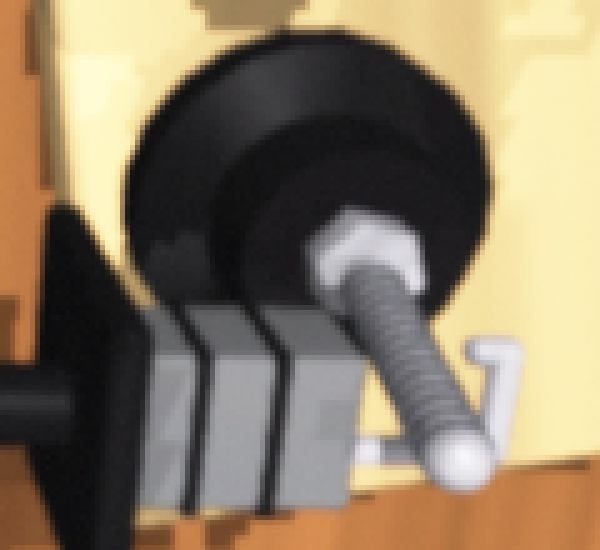

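```bash
python3 - <<'E'
from h import *
px,K,E=load('w12'); z=50.1
f=lambda u,v:(350+u/5-.1,190+v/5-.1)
tip=plane(K,E,f(461,459),65.0); root=plane(K,E,f(371,272),34)
st=root+(tip-root)*(z-34)/(31.0)
sh=plane(K,E,f(385,450),z); cb=plane(K,E,f(503,402),z)
print('tip',tip.round(1),'root',root.round(1),'stud@z',st.round(1))
bx=cb[0]-4.5;by=sh[1]+4.5
q=proj(K,E,st); print('bend',bx,by,'stud rel bend',st[0]-bx,st[1]-by,(q[0]-349.9)*5,(q[1]-189.9)*5)
E
```

```text
tip [583.7 -27.1  65. ] root [588.1 -23.7  34. ] stud@z [585.8 -25.5  50.1]
bend 590.3397003991206 -30.44184347660299 stud rel bend -4.5495728921866885 4.9632014330382646 413.847466180174 361.0275130632506
```

```bash
python3 -m jog '[[0.004,0,0,0,0,0],[0.008,0,0,0,0,0],[0.012,0,0,0,0,0],[0.015,0,0,0,0,0],[0.015,0,0,0,0,0],[0.015,0,0,0,0,0]]' 
python3 -m jog '[[0.001,0,0,0,0,0],[0.002,0,0,0,0,0],[0.002,0,0,0,0,0],[0.002,0,0,0,0,0]]'
python3 -m jog '[[0.001,0,0,0,0,0],[0.002,0,0,0,0,0],[0.002,0,0,0,0,0],[0.002,0,0,0,0,0]]'
```

```text
time: 11.0
tool_pos: [511.3, -26.1, 55.6]
tcp_rot: [180.0, 0.0, 90.0]
ft_force: [-0.3, -0.7, -0.1]
finger_gap: 12.6
time: 11.4
tool_pos: [511.3, -25.7, 55.5]
tcp_rot: [-180.0, 0.0, 90.0]
ft_force: [0.9, -1.6, -1.3]
finger_gap: 12.3
time: 11.8
tool_pos: [511.3, -25.2, 55.5]
tcp_rot: [-180.0, 0.0, 90.0]
ft_force: [0.6, -2.1, -0.9]
finger_gap: 12.4
```

```bash
cat > avg.py <<'E'
from bench import r
from h import *
F=[];P=[]
for i in range(8):
    d=r.snapshot('wrist');s=r.sense();F.append(s['ft_force']);P.append(s['tool_pos'])
F=np.array(F);print('F',F.mean(0).round(2),'+-',F.std(0).round(2),'P',np.mean(P,0).round(2),'gap',round(s['finger_gap'],1),'t',s['time'])
E
python3 avg.py
python3 - <<'E'
from bench import r
from h import *
px,K,E=snap(r,'wrist','w13')
c=px[190:300,350:470][:,:,::-1]
cv2.imwrite('pics/z13.png',cv2.resize(c,None,fx=5,fy=5,interpolation=cv2.INTER_NEAREST))
E
```

```text
F [-0.05 -2.91 -0.5 ] +- [0.49 0.6  0.31] P [511.32 -25.15  55.55] gap 12.6 t 12.2
```

View pics/z13.png

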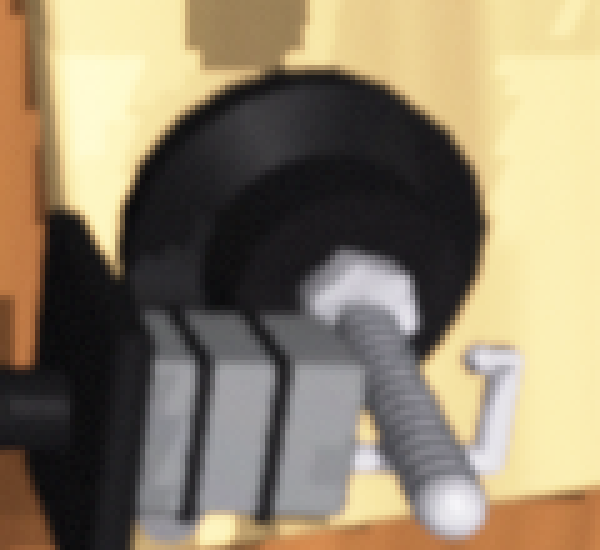

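```bash
python3 -m jog '[[-0.002,0,0,0,0,0],[-0.0032,0,0,0,0,0],[-0.0032,0,0,0,0,0],[-0.0032,0,0,0,0,0]]'
python3 -m jog '[[0,-0.003,0,0,0,0],[0,-0.006,0,0,0,0],[0,-0.009,0,0,0,0],[0,-0.012,0,0,0,0],[0,-0.013,0,0,0,0],[0,-0.013,0,0,0,0],[0,-0.013,0,0,0,0]]' ; python3 avg.py
```

```text
time: 12.65
tool_pos: [511.3, -25.7, 55.5]
tcp_rot: [-180.0, -0.0, 90.0]
ft_force: [0.4, -0.2, 0.6]
finger_gap: 12.7
time: 13.35
tool_pos: [508.0, -25.9, 55.5]
tcp_rot: [-180.0, -0.0, 90.0]
ft_force: [-0.0, -1.2, -1.3]
finger_gap: 12.4
F [ 0.29 -1.1  -0.45] +- [0.38 0.37 0.4 ] P [508.02 -25.88  55.53] gap 12.2 t 13.75
```

```bash
python3 -m jog '[[0,-0.001,0,0,0,0],[0,-0.002,0,0,0,0],[0,-0.003,0,0,0,0],[0,-0.003,0,0,0,0],[0,-0.003,0,0,0,0]]' ; python3 avg.py;  python3 -m jog '[[0,-0.001,0,0,0,0],[0,-0.0016,0,0,0,0],[0,-0.0016,0,0,0,0],[0,-0.0016,0,0,0,0]]' ; python3 avg.py
```

```text
time: 14.25
tool_pos: [507.6, -25.9, 55.7]
tcp_rot: [180.0, 0.0, 90.0]
ft_force: [1.5, -1.1, -0.4]
finger_gap: 12.7
F [ 2.65 -1.37 -0.95] +- [0.52 0.38 0.44] P [507.53 -25.92  55.68] gap 12.7 t 14.65
time: 15.05
tool_pos: [507.3, -25.9, 55.8]
tcp_rot: [179.9, 0.0, 90.0]
ft_force: [5.6, -1.0, -1.5]
finger_gap: 12.2
F [ 5.36 -1.22 -1.39] +- [0.58 0.47 0.63] P [507.29 -25.92  55.74] gap 12.3 t 15.45
```

```bash
python3 -m jog '[[0,0.0006,0,0,0,0],[0,0.0006,0,0,0,0]]'; python3 avg.py; python3 - <<'E'
from bench import r
from h import *
px,K,E=snap(r,'wrist','w14')
c=px[190:310,330:470][:,:,::-1]
cv2.imwrite('pics/z14.png',cv2.resize(c,None,fx=5,fy=5,interpolation=cv2.INTER_NEAREST))
E
```

```text
time: 15.65
tool_pos: [507.3, -25.9, 55.7]
tcp_rot: [180.0, 0.0, 90.0]
ft_force: [4.6, -0.9, -0.6]
finger_gap: 12.7
F [ 5.05 -1.31 -1.03] +- [0.52 0.62 0.61] P [507.29 -25.91  55.69] gap 12.7 t 16.05
```

View pics/z14.png

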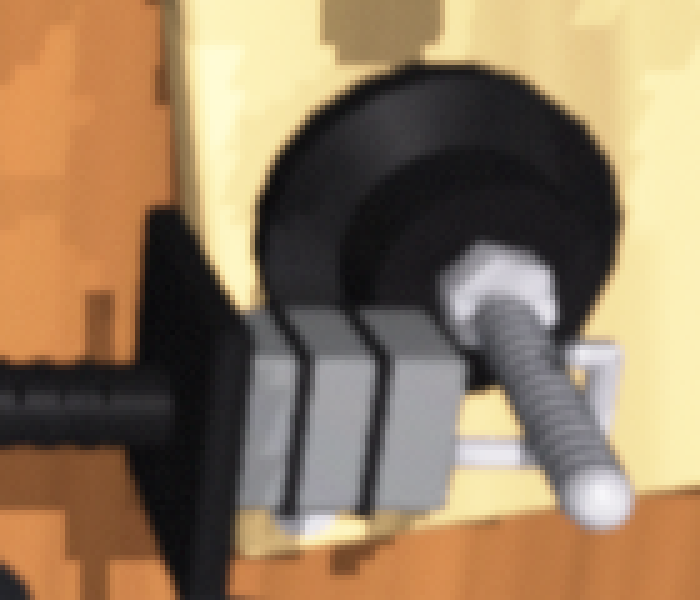

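```bash
python3 -m jog '[[0,0.0006,0,0,0,0],[0,0.0008,0,0,0,0],[0,0.0008,0,0,0,0]]' 0 40; python3 -m jog '[[0,0,0,0,0,0],[0,0,0,0,0,0]]' 0 25; python3 avg.py
```

```text
time: 16.4
tool_pos: [507.3, -25.9, 55.6]
tcp_rot: [180.0, 0.0, 90.0]
ft_force: [4.4, -1.2, -0.1]
finger_gap: 12.8
time: 16.6
tool_pos: [507.3, -25.9, 55.6]
tcp_rot: [180.0, 0.0, 90.0]
ft_force: [5.6, -0.9, -0.4]
finger_gap: 12.5
F [ 4.66 -1.19 -0.26] +- [0.49 0.53 0.38] P [507.29 -25.89  55.57] gap 13.1 t 17.0
```

```bash
python3 -m jog '[[0,0.001,0,0,0,0],[0,0.002,0,0,0,0],[0,0.002,0,0,0,0]]' 0.165 20; python3 -m jog '[[0,0.001,0,0,0,0],[0,0.002,0,0,0,0],[0,0.002,0,0,0,0]]' 0.176; python3 avg.py
```

```text
time: 17.3
tool_pos: [507.5, -25.8, 55.4]
tcp_rot: [-180.0, -0.0, 90.0]
ft_force: [2.9, 0.2, 1.0]
finger_gap: 14.3
time: 17.6
tool_pos: [507.9, -25.8, 55.3]
tcp_rot: [-180.0, -0.0, 90.0]
ft_force: [2.3, -1.0, -0.1]
finger_gap: 15.2
F [ 1.25 -1.01 -0.41] +- [0.42 0.41 0.44] P [507.98 -25.86  55.37] gap 14.8 t 18.0
```

```bash
python3 -m jog '[[0,0,0,0,0,0],[0,0.001,0,0,0,0],[0,0.001,0,0,0,0]]' 0.188; python3 -m jog '[[0,0.001,0,0,0,0],[0,0.002,0,0,0,0],[0,0.002,0,0,0,0]]' 0.2; python3 avg.py
python3 - <<'E'
from bench import r
from h import *
px,K,E=snap(r,'wrist','w15')
c=px[190:310,230:470][:,:,::-1]
cv2.imwrite('pics/z15.png',cv2.resize(c,None,fx=3.3,fy=3.3,interpolation=cv2.INTER_NEAREST))
E
```

```text
time: 18.3
tool_pos: [508.4, -25.9, 55.5]
tcp_rot: [-180.0, -0.0, 90.0]
ft_force: [1.8, -1.1, -0.7]
finger_gap: 16.0
time: 18.6
tool_pos: [509.0, -25.9, 55.6]
tcp_rot: [-180.0, 0.0, 90.0]
ft_force: [0.8, -1.7, -0.7]
finger_gap: 17.2
F [ 1.64 -1.02 -0.42] +- [0.58 0.5  0.37] P [508.98 -25.88  55.52] gap 17.0 t 19.0
```

View pics/z15.png

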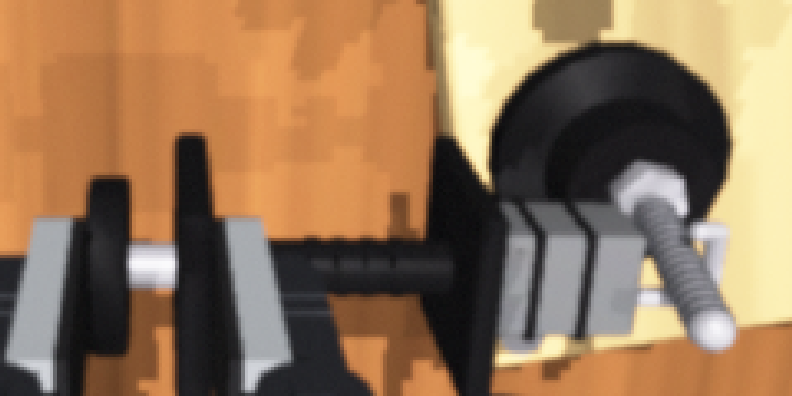

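```bash
python3 -m jog '[[0,0.0005,0,0,0,0],[0,0.0015,0,0,0,0],[0,0.0015,0,0,0,0]]' 0.212; python3 -m jog '[[0,0.001,0,0,0,0],[0,0.002,0,0,0,0],[0,0.002,0,0,0,0]]' 0.224; python3 -m jog '[[0,0.001,0,0,0,0],[0,0.002,0,0,0,0],[0,0.002,0,0,0,0]]' 0.235; python3 avg.py
```

```text
time: 19.35
tool_pos: [509.4, -25.9, 55.6]
tcp_rot: [180.0, 0.0, 90.0]
ft_force: [1.8, -0.5, -0.2]
finger_gap: 17.8
time: 19.65
tool_pos: [509.9, -25.9, 55.5]
tcp_rot: [-180.0, -0.0, 90.0]
ft_force: [3.3, -0.5, -0.6]
finger_gap: 18.9
time: 19.95
tool_pos: [510.4, -25.9, 55.5]
tcp_rot: [-180.0, 0.0, 90.0]
ft_force: [2.7, -0.6, -0.7]
finger_gap: 20.0
F [ 1.98 -1.07 -0.05] +- [0.32 0.55 0.54] P [510.34 -25.88  55.52] gap 20.0 t 20.35
```

```bash
python3 -m jog '[[0,0.001,0,0,0,0],[0,0.002,0,0,0,0],[0,0.002,0,0,0,0]]' 0.247; python3 -m jog '[[0,0.001,0,0,0,0],[0,0.002,0,0,0,0],[0,0.002,0,0,0,0]]' 0.259; python3 avg.py
python3 - <<'E'
from bench import r
from h import *
px,K,E=snap(r,'wrist','w16')
c=px[190:310,230:470][:,:,::-1]
cv2.imwrite('pics/z16.png',cv2.resize(c,None,fx=3.3,fy=3.3,interpolation=cv2.INTER_NEAREST))
E
```

```text
time: 20.65
tool_pos: [510.8, -25.9, 55.5]
tcp_rot: [-180.0, -0.0, 90.0]
ft_force: [2.9, -1.2, -1.1]
finger_gap: 21.2
time: 20.95
tool_pos: [511.2, -25.9, 55.4]
tcp_rot: [-180.0, -0.0, 90.0]
ft_force: [1.5, -0.9, -0.7]
finger_gap: 22.2
F [ 1.63 -0.7  -0.75] +- [0.59 0.49 0.45] P [511.22 -25.88  55.45] gap 22.0 t 21.35
```

View pics/z16.png

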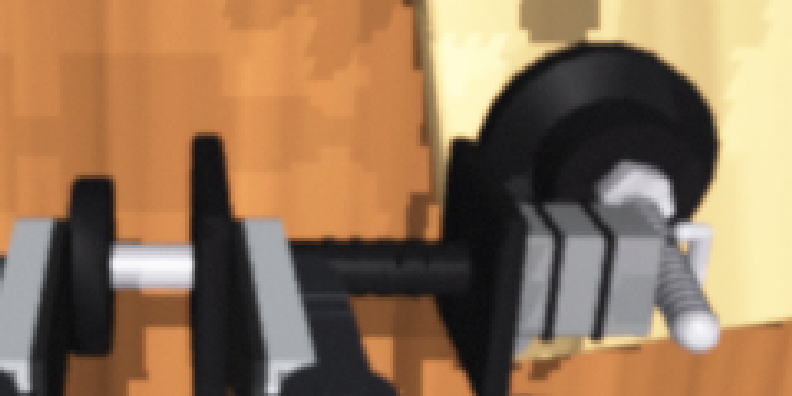

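```bash
python3 -m jog '[[0,0.001,0,0,0,0],[0,0.002,0,0,0,0],[0,0.002,0,0,0,0]]' 0.271; python3 -m jog '[[0,0.001,0,0,0,0],[0,0.001,0,0,0,0],[0,0.001,0,0,0,0]]' 0.283;python3 avg.py;  python3 -m jog '[[0,0,0,0,0,0],[0,0,0,0,0,0],[0,0,0,0,0,0]]' 0.3; python3 avg.py
python3 - <<'E'
from bench import r
from h import *
px,K,E=snap(r,'wrist','w17')
c=px[190:310,230:470][:,:,::-1]
cv2.imwrite('pics/z17.png',cv2.resize(c,None,fx=3.3,fy=3.3,interpolation=cv2.INTER_NEAREST))
E
```

```text
time: 21.7
tool_pos: [511.3, -25.7, 55.2]
tcp_rot: [-179.9, -0.0, 90.0]
ft_force: [-2.3, 0.9, -0.7]
finger_gap: 23.1
time: 22.0
tool_pos: [511.7, -25.8, 55.3]
tcp_rot: [-180.0, -0.0, 90.0]
ft_force: [-1.6, 0.1, -1.1]
finger_gap: 23.8
F [-3.48  0.11 -0.23] +- [0.7  0.59 0.33] P [511.85 -25.86  55.39] gap 24.3 t 22.4
time: 22.7
tool_pos: [512.8, -26.0, 56.0]
tcp_rot: [179.9, 0.0, 90.0]
ft_force: [-0.4, -1.2, 0.2]
finger_gap: 25.7
F [0.04 0.12 0.23] +- [0.65 0.43 0.45] P [512.37 -25.91  55.71] gap 25.8 t 23.1
```

View pics/z17.png

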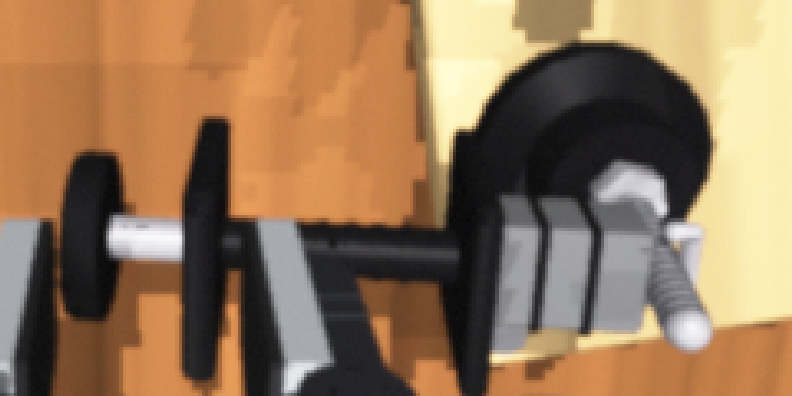

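```bash
python3 -m jog '[[0,0,0,0,0,0],[0,0,0,0,0,0],[0,0,0,0,0,0],[0,0,0,0,0,0]]' 0.4; python3 avg.py
python3 - <<'E'
from bench import r
from h import *
px,K,E=snap(r,'wrist','w18')
snap(r,'scene','s18')
E
```

```text
time: 23.55
tool_pos: [512.1, -25.9, 55.5]
tcp_rot: [180.0, 0.0, 90.0]
ft_force: [0.3, 0.2, 0.8]
finger_gap: 34.2
F [-0.08  0.5  -0.13] +- [0.54 0.55 0.55] P [512.13 -25.88  55.54] gap 34.1 t 23.95
```

View pics/w18.png

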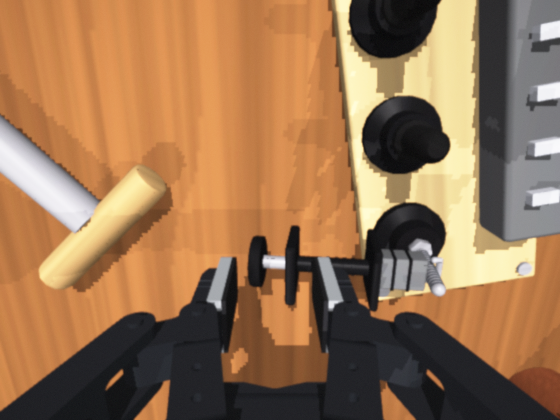

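```bash
python3 -m jog '[[0,0,-0.01,0,0,0],[0,0,-0.03,0,0,0],[0,0,-0.06,0,0,0],[0,0,-0.12,0,0,0],[0,0,-0.25,0,0,0],[0,0,-0.4,0,0,0],[0,0,-0.4,0,0,0],[0,0,-0.4,0,0,0]]'
python3 - <<'E'
from bench import r
from h import *
snap(r,'wrist','w19');snap(r,'scene','s19')
print(r.sense()['ft_force'])
c=cv2.imread('pics/s19.png')[160:280,220:380]
cv2.imwrite('pics/s19c.png',cv2.resize(c,None,fx=5,fy=5,interpolation=cv2.INTER_CUBIC))
E
```

```text
time: 24.85
tool_pos: [513.5, -26.1, 158.1]
tcp_rot: [179.8, 0.0, 90.0]
ft_force: [-0.5, 0.4, -0.2]
finger_gap: 34.2
[ 0.2655453  -0.045977    0.28548946]
```

View pics/w19.png

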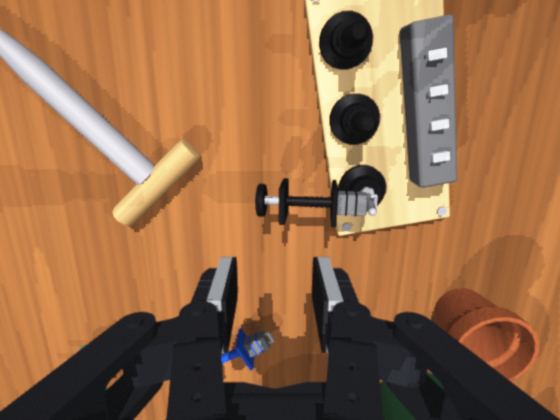

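View pics/s19c.png

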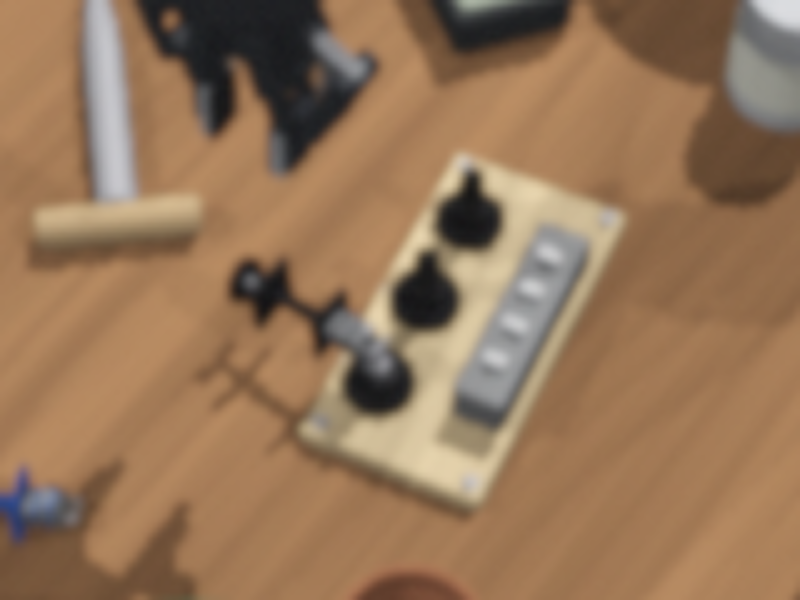

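```bash
python3 -m jog '[[0,0,0,0,0,0],[0,0,0,0,0,0],[0,0,0,0,0,0],[0,0,0,0,0,0],[0,0,0,0,0,0],[0,0,0,0,0,0],[0,0,0,0,0,0],[0,0,0,0,0,0]]'
python3 - <<'E'
from bench import r
from h import *
a,_,_=load('w19');snap(r,'wrist','w20')
b,K,E=snap(r,'wrist','w21');x,_,_=load('w20')
m=lambda p:[np.argwhere((p[170:235,250:330].max(2)<60))[:,k].mean().round(2) for k in (0,1)]
print(m(a),m(x),m(b))
print('padback at z50',plane(K,E,(257,200),50).round(1),'flange',plane(K,E,(288,200),50).round(1),'tip',plane(K,E,(377,200),50).round(1))
t,_,_=load('top0');t2,_,_=snap(r,'top','top2')
d=np.abs(t.astype(int)-t2).max(2);cv2.imwrite('pics/diff.png',np.hstack([d.clip(0,255).astype(np.uint8)]))
E
```

```text
time: 25.75
tool_pos: [512.2, -25.9, 155.6]
tcp_rot: [180.0, 0.0, 90.0]
ft_force: [0.6, 0.3, 0.4]
finger_gap: 34.1
[np.float64(30.91), np.float64(35.83)] [np.float64(32.19), np.float64(37.54)] [np.float64(32.19), np.float64(37.53)]
padback at z50 [499.3 -22.4  50. ] flange [522.3 -22.4  50. ] tip [588.5 -22.3  50. ]
```

View pics/top2.png

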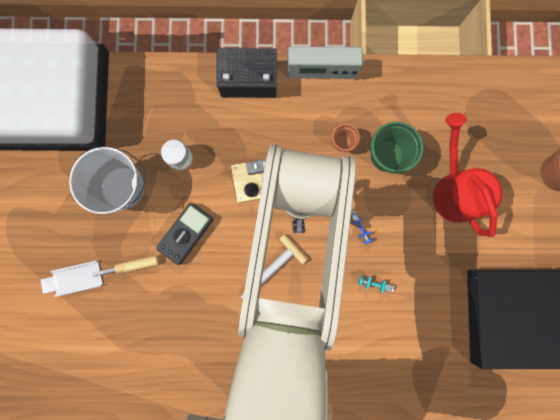

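View pics/w21.png

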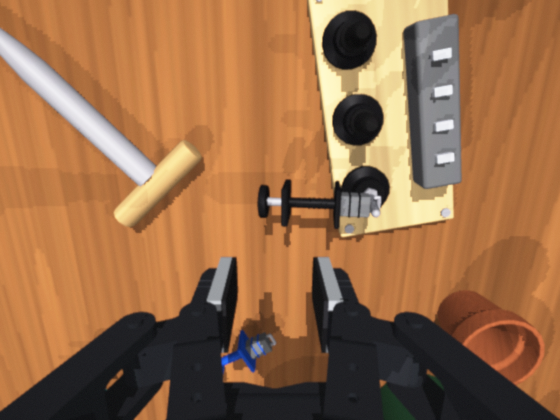

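The clip is hanging level and still, the gripper is clear, and nothing else has moved, so I'm handing in.

```bash
python3 - <<'E'
from bench import r
print(r.hand_in())
E
```

```text
the job is handed in; nothing more can be done
None
```

The black test hook is clipped on the bare stud, closed and hanging by its own grip. I handed in at about 26 s.

**What I did:**
- I squeezed the plunger and carried the clip level, then brought the hook round the stud from the side.
- The shank touched the stud at about 2.9 N, so I backed off a little.
- I drew the hook back until the pull held steady at about 5 N. The picture then showed the stud in the bend.
- I let the plunger out in 1 mm steps, moving the arm forward to match, so the pull stayed near 1 to 3 N. Then I opened the fingers and lifted clear.

**Last checks:**
- **Force:** with the gripper about 100 mm above the stud, the wrist reading was zero within noise.
- **Hang:** the last two pictures, one camera frame (0.05 s) apart, showed the clip still and level. Between the pictures just after the lift and 0.8 s later it shifted about 2 pixels, but the whole view shifted too, because the arm was still settling.
- **Other things:** the dibber, pots, can and look-alikes look unmoved in the top view. The arm hid part of the board there.

**What disagreed or was not ideal:**
- The finger gap read about 12.5 mm with the plunger fully pressed, where 15 mm was expected. I took that as finger give, since the hook was visibly out.
- As the hook closed, the wrist felt about 3.5 N of forward push for a moment, because I had moved slightly too far forward. It went to zero with the next bit of opening.
- The clip turned slightly to line up with the stud when I let go.

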